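Pin back the sprung take-up wheel of a sample changer's belt drive

ROBOT

A 6-joint arm with a two-finger parallel gripper is mounted at the origin on the work surface. World frame = base frame: x ahead of the robot, y to its left, z up, the work surface at z = 0. Lengths are in mm, angles in rad, forces in N, time in s.
With the tool pointing down it reaches from about 350 to 975 mm from the base axis. Payload 7.1 kg.
Tool frame: the origin (TCP) lies between the finger pads; the fingertips stand 19 mm ahead of it and the grasp point (between the pads) is the TCP; z points along the fingers, y is the line along which they close (so a half turn about z gives the same grasp; the last joint's range is limited). The gripper opens to 88 mm and grips with 3 to 60 N. Pads are 20 mm wide; open, the fingers measure 115 mm over their backs; the gripper's body (75 mm by 178 mm) begins 61 mm behind the grasp point.
Start: joints at [1.279, 0.423, 1.63, -0, 1.089, -0.019], TCP at [168.361, 601.88, 241.675] pointing down, gripper open.
Joint ranges: [-3, 3], [-0.9, 2.11], [0.09, 2.58], [-1.31, 4.45], [0.11, 2.69], [-2.54, 2.54]. Speed limits (rad/s): [2.39, 2.39, 3.01, 3.14, 3.14, 3.14].

INTERFACE

Orientations are given as a rotation vector (axis times angle).
In Python, from workcell import ctrl gives the robot as it stands.
- The arm moves only by the tool arm_command, never from a script. Its argument "series" is a list of rows, each an object with "linear": the shift along the tool's x, y, z in m, a list of three; "turn": the turn about the tool's z in rad. A call has 1 to 10 rows; each row shifts and turns the commanded pose from where the row before left it, along the tool's axes as they then stand; what a row does not reach is not made up. A row lasts 1/10 s, in which the tool goes at most 50 mm and 8.59 degrees, less where a joint would pass 70% of its speed; a pose out of reach is approached as far as the arm can. A call with a gripper value outside its range is refused whole. "jaw" is the opening, from -1 (shut) to 1 (fully open), set as the call begins (left out, the last holds). The fingers move at their own pace and stop on an object; the grip force is fixed at half the most. Time passes only in rows, so rows that do not move let the fingers close. It gives the time, the measured TCP pose, the force, the opening and the grip force at its end, in the units of the state.
- ctrl.get_obs(): the state, without advancing time (a new reading comes with each control period).
- ctrl.get_image(name): name is "scene" or "top"; returns a dict with "frame" (420x560x3 uint8, blue, green, red), "fx", "fy", "cx", "cy" (pixels), "k1" (the pictures are not rectified: a ray, as slopes to the right and down, at radius r is drawn at 1 + k1 r^2 times it, then the intrinsics apply), "rvec" (rotation vector, rad) and "tvec" (3), from world to camera coordinates, as OpenCV has them. Camera axes: x right, y down, z forward; pixel columns grow to the right and rows downward; lengths in mm; the calibration is good to about 2 mm. A picture is of the moment at which its call begins. There is no depth.
- ctrl.close_job(): hands the job in; it is judged then, once.
The state is a dict: "t": time; "qpos": joint angles; "qvel": joint speeds; "joint_torque": joint torques, N m; "ee_pos": TCP position; "orientation": TCP orientation; "ft_force": force on the tool from outside, world axes, zero at the start; "moment": the same for the moment, N m; "width": finger opening in mm; "grasp_force": force on a finger pad.
Only numpy, scipy, OpenCV 4.12 (cv2) and the standard library are available. Lean on these libraries where they do the work, as an engineer would, in place of code of your own. Each camera call takes 0.05 s, during which the arm holds its last target. There are 200 camera calls.

TASK

Lock the sprung take-up wheel back so that a new belt can be fitted: take the red pin from its blue rack, put it into the brass bush of the wheel, and with the pin turn the wheel counterclockwise against its spring until the pin finds the hidden lock hole underneath; hold it there, push the pin fully home until its red head sits flush on the wheel, and let go. Feel your way gently: do not force the pin, let the wheel snap back, or disturb the jar, the brass weight or the beaker.

Things in the scene. Friction and masses are not known exactly. Their poses are not given: they have to be found in the camera images.
- drive_deck: White fixed deck, 210 x 180 mm, 29 mm tall; origin on the bench straight under the wheel's upright axis, z up. On it, 2 mm under the wheel, is a flat steel plate (top 45 mm above the bench) on which the pin's tip lands and slides. A dark pulley and a black motor box at its far end are under 50 mm high.
- wheel_axis (a point): Centre of the take-up wheel's top face, 59 mm above the bench: grey metal disc 160 mm across, 12 mm thick, dark toothed rim, dark hub cap (28 mm across, 5 mm high). The lock hole in the plate below it (13 mm wide, 16 mm deep, 50 mm from the axis) is hidden, not measured and changes each time: the bore meets it at a wheel angle between 0.45 and 0.85 rad; there a lightly pressed pin sinks in.
- wheel_bore (a point): Mouth of the upright through bore in the wheel's square brass bush (24 x 24 mm), 50 mm from the wheel's axis, level with the wheel's top face (59 mm above the bench). The bore is 11 mm wide, 12 mm deep, and turns with the wheel.
- wheel (a joint): Angle of the wheel in rad: 0 at its spring-loaded rest stop, growing counterclockwise seen from above, hard stop at 1.0. The spring pulls it back to 0 with 0.15 N m at rest, rising by 0.15 N m per rad (3 N at the bore at rest, 5 N at 0.65 rad).
- pin: Locking pin, upright in the rack. Origin at the shoulder (middle of the head's underside), z up. Head: red block 20 x 20 mm (faces along x and y), 40 mm tall. Shank below the origin: steel, 10 mm across, 28 mm long, its last 3.5 mm tapering to 5 mm. 40 to 85 g. Tip on the plate: shoulder 14 mm above the wheel's top. Home in the lock hole: shoulder rests on the wheel's top.
- pin_rack: Blue fixed rack block, 60 x 60 mm, 36 mm tall, origin in the middle of its underside; a 14 mm wide, 32 mm deep hole in the middle of its top holds the pin, whose shoulder rests on the block.
- reagent: Bystander: small amber jar, 38 mm across, 62 mm tall, standing in front of the rack, origin at the middle of its underside. Leave it alone.
- weight: Bystander: brass calibration weight, 32 mm across, 42 mm tall, standing behind the rack, origin at the middle of its underside. Leave it alone.
- beaker: Bystander: white beaker, 48 mm across, 55 mm tall, origin at the middle of its underside. Leave it alone.
Not all that is in view belongs to the job. Of the things shaped like the pin, the red one is meant.

How it is judged (in metres and radians):
On the way, in this order (a step that is already met when the one before it is completed fails the run):
1. the pin's shank is in the bush while the wheel is still within 0.2 rad of rest (shank at least 8 mm into the bore, within 3 mm of its axis) (z of pin in the frame of wheel_bore below 0.02 m and horizontal distance between pin and wheel_bore below 0.003 m and value of joint wheel below 0.2 rad), for 0.1 s.
2. the wheel has been turned past 0.35 rad with the pin in its bush (value of joint wheel above 0.35 rad and z of pin in the frame of wheel_bore below 0.02 m and horizontal distance between pin and wheel_bore below 0.005 m), for 0.1 s.
At the end, for the whole second after the job is handed in: The wheel stays at rest beyond 0.38 rad, held by the pin alone; the pin is upright within 0.1 rad, within 3 mm of the bore's axis, its shoulder within 3 mm of the wheel's top face, at rest and released (value of joint wheel above 0.38 rad and velocity of joint wheel between -0.05 and 0.05 rad/s and z of pin in the frame of wheel_bore between -0.003 and 0.003 m and horizontal distance between pin and wheel_bore below 0.003 m and angle between pin's own z axis and vertical below 0.1 rad and linear speed of pin below 0.02 m/s); the robot touches nothing.
It fails at once if the pin is forced: it presses on the wheel, the plate or the deck with more than 40 N (contact force between pin and drive_deck above 40 N).
It fails at once if the wheel snaps back (turns back faster than 2.5 rad/s) (velocity of joint wheel below -2.5 rad/s).
It fails at once if the jar, weight or beaker is moved more than 15 mm (distance of any of reagent, weight, beaker from where it was at the start of the episode above 0.015 m).
It also fails if it takes over 61 s, if anything falls off the work surface, if the arm or the gripper's body presses on something with over 40 N, if the wrist force passes 120 N, or if a joint passes its speed limit or range.

## Working session

There is one attempt and no reset: what is moved stays moved. The work goes in short steps, Python scripts to look and compute and a tool call to move; the robot and the scene stay as the last step left them, time stands still between calls to the robot, and variables do not carry over. Pictures are saved under pics/ and viewed, at most 10 in all, crops included, and the job is handed in when it is done.

Besides the shell and the picture viewer there is one more tool, called after "Emit:" as name([rows], argument=value, ...), one row to a line, values as JSON. arm_command: Moves the arm, as the interface text tells. Its arguments: {"type":"object","properties":{"series":{"type":"array"},"jaw":{"type":"number"}},"required":["series"]}

```bash
mkdir -p pics
cat > h.py <<'E'
import numpy as np, cv2
from workcell import ctrl
def grab(n, f):
    d=ctrl.get_image(n); cv2.imwrite(f'pics/{f}.png', d['frame'])
    np.save(f'pics/{f}.npy', {k:v for k,v in d.items()}, allow_pickle=True); return d
def load(f): return np.load(f'pics/{f}.npy',allow_pickle=True).item()
def dist(d): return np.array([d['k1'],0,0,0,0.])
def K(d): return np.array([[d['fx'],0,d['cx']],[0,d['fy'],d['cy']],[0,0,1.]])
def unproj(d,u,v,z):
    p=cv2.undistortPoints(np.array([[[u,v]]],float),K(d),dist(d))[0,0]
    R=cv2.Rodrigues(np.array(d['rvec'],float))[0]; t=np.array(d['tvec'],float).ravel()
    c=-R.T@t; r=R.T@np.array([p[0],p[1],1]); return c+r*(z-c[2])/r[2]
def proj(d,P):
    return cv2.projectPoints(np.array(P,float).reshape(-1,1,3),np.array(d['rvec'],float),np.array(d['tvec'],float),K(d),dist(d))[0].reshape(-1,2)
E
python3 - <<'E'
from h import *
for n in ('scene','top'):
    d=grab(n,n+'0'); R=cv2.Rodrigues(np.array(d['rvec'],float))[0]
    print(n,d['fx'],d['k1'],-R.T@np.array(d['tvec'],float).ravel(),R.round(2).tolist())
o=ctrl.get_obs(); print(o)
E
```

```text
scene 513.8075303152647 -0.07762998072402694 [1151.5146304  -316.41486588  771.32919619] [[0.47, 0.88, 0.02], [0.67, -0.34, -0.66], [-0.58, 0.32, -0.75]]
top 415.31107673872174 -0.11795028910174575 [504.87099615 -10.45599506 804.66919196] [[0.02, -1.0, 0.02], [-0.99, -0.02, -0.15], [0.15, -0.02, -0.99]]
{'t': 0.1, 'qpos': array([ 1.27899967e+00,  4.23759016e-01,  1.63058926e+00, -1.88629723e-05,
        1.08857533e+00, -1.89799339e-02]), 'qvel': array([-0.00049319, -0.00212092, -0.00469744,  0.00033192,  0.00018256,
       -0.00129911]), 'joint_torque': array([ 7.44636272e-04, -5.45610738e+01, -2.74324411e+01,  6.45767804e-02,
        1.88392564e-02,  2.50425344e-06]), 'ee_pos': array([168.23904859, 601.45459189, 240.99233208]), 'orientation': array([-4.27172264e-01, -3.11222324e+00,  2.06940074e-03]), 'ft_force': array([ 0.24237224, -0.26218427,  0.11697283]), 'moment': array([-0.06285724, -0.0141835 ,  0.01256347]), 'grasp_force': 0.0, 'width': 87.77719672070477}
```

View pics/top0.png

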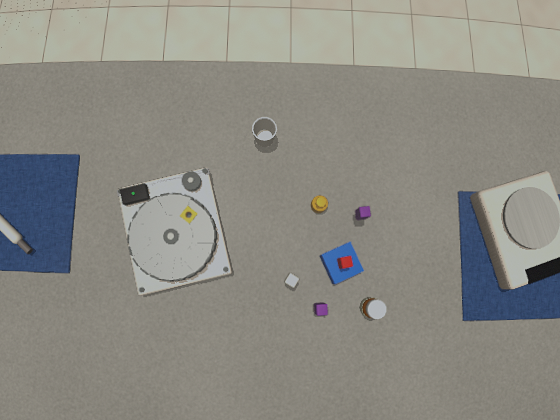

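View pics/scene0.png

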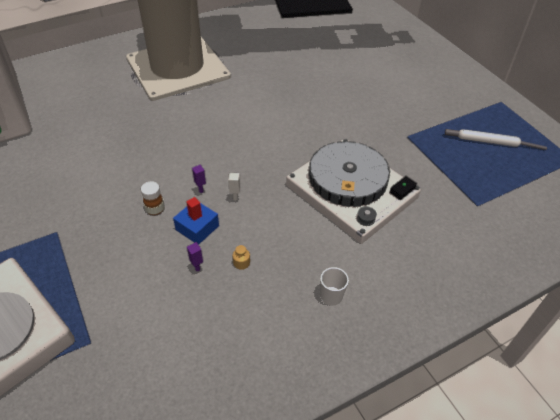

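The top view shows the wheel hub at about (171,237), the bush at (189,214) and the red pin at (345,263) in its rack. The weight is at (320,204), the jar at (375,309) and the beaker at (265,130). Next I'll enlarge both regions.

Run:
```python
from h import *
f=load('top0')['frame']
a=cv2.resize(f[165:300,110:245],None,fx=4.4,fy=4.4,interpolation=cv2.INTER_CUBIC)
b=cv2.resize(f[235:290,315:370],(200,200),interpolation=cv2.INTER_CUBIC)
im=np.zeros((600,800,3),np.uint8); im[:a.shape[0],:a.shape[1]]=a; im[:200,600:]=b
s=load('scene0')['frame'][185:245,165:225]; im[300:500,600:]=cv2.resize(s,(200,200),interpolation=cv2.INTER_CUBIC)
cv2.imwrite('pics/crop1.png',im)
```

```text
(no output)
```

View pics/crop1.png

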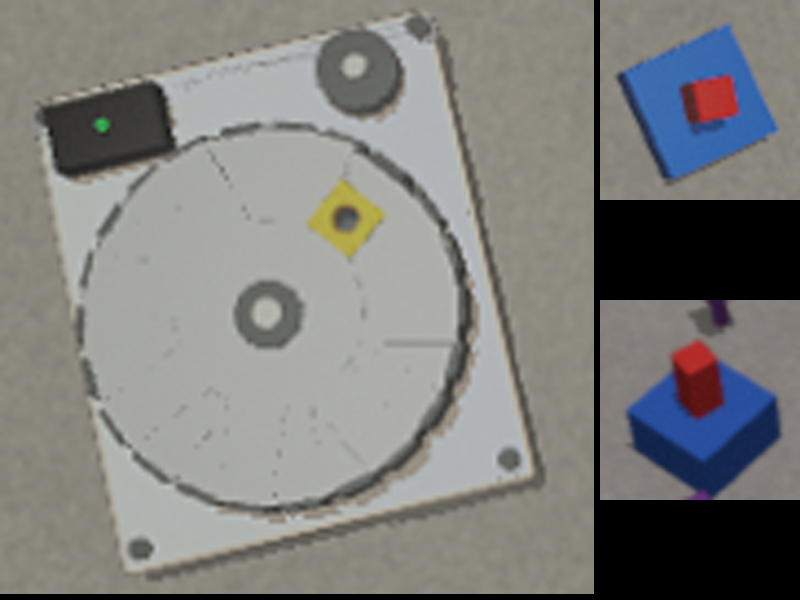

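Run:
```python
from h import *
d=load('top0'); s=load('scene0'); f=d['frame']
c=lambda x,y,k,ox,oy:((x+.5)/k-.5+ox,(y+.5)/k-.5+oy)
A=lambda x,y,z:unproj(d,*c(x,y,4.4,110,165),z)[:2]
B=lambda x,y,z:unproj(d,*c(x-600,y,200/55,315,235),z)[:2]
S=lambda x,y,z:unproj(s,*c(x-600,y-300,200/60,165,185),z)[:2]
bc=[A(*p,59) for p in((308,221),(345,180),(384,215),(348,257))]
print('bush',np.mean(bc,0),[np.linalg.norm(bc[i]-bc[i-1]).round(1) for i in range(4)],'hole',A(346,218,59))
print('hub',A(268,314,64),'hublight',A(267,313,64),'bush-hub',np.linalg.norm(np.mean(bc,0)-A(268,314,64)))
rc=[B(*p,36) for p in((618,75),(730,25),(777,130),(670,182))]
print('rack',np.mean(rc,0),[np.linalg.norm(rc[i]-rc[i-1]).round(1) for i in range(4)], np.degrees(np.arctan2(*(rc[1]-rc[0])[::-1])))
pc=[B(*p,76) for p in((684,85),(732,76),(738,112),(690,122))]
print('pin top',np.mean(pc,0),[np.linalg.norm(pc[i]-pc[i-1]).round(1) for i in range(4)],[np.degrees(np.arctan2(*(pc[i]-pc[i-1])[::-1])) for i in range(4)])
print('scene pin top',[S(*p,76) for p in((673,357),(698,342),(718,361),(690,373))])
# red minAreaRect
m=((f[...,2]>120)&(f[...,1]<80)&(f[...,0]<80)).astype(np.uint8);m[:,:320]=0;m[:,375:]=0
print(cv2.minAreaRect(np.argwhere(m)[:,::-1].astype(np.float32)),m.sum())
for n,u,v,z in(('jar',375,309,62),('weight',320,202,42),('beaker',265,126,55),('purple1',363,213,60),('purple2',321,310,60),('grey',292,281,30)):print(n,unproj(d,u,v,z)[:2])
# deck corners z=29
print([A(*p,29) for p in((38,105),(425,12),(540,478),(128,570))])
R=cv2.Rodrigues(ctrl.get_obs()['orientation'])[0];print(R.round(3))
```

```text
bush [612.29585381 130.85311711] [np.float64(22.7), np.float64(22.7), np.float64(22.1), np.float64(22.7)] hole [612.37310754 130.94873426]
hub [571.53457461 160.19270264] hublight [571.93437556 160.62415115] bush-hub 50.22243683012182
rack [ 529.78409659 -152.53686141] [np.float64(60.1), np.float64(63.7), np.float64(58.6), np.float64(61.4)] -65.4704094423563
pin top [ 530.51539061 -151.04154819] [np.float64(18.0), np.float64(24.0), np.float64(17.6), np.float64(24.0)] [np.float64(9.185304221453988), np.float64(-78.83189670842589), np.float64(-170.76532417941857), np.float64(102.1753620386822)]
scene pin top [array([ 527.81158886, -164.76739951]), array([ 523.6676999 , -148.52777917]), array([ 541.6878824 , -144.00485767]), array([ 542.89958349, -160.76996031])]
((345.9422912597656, 261.7115478515625), (10.78638744354248, 10.59027099609375), 78.69007110595703) 115
jar [ 447.5544432  -207.35695932]
weight [ 642.55478966 -110.86027836]
beaker [784.43872635  -5.05793397]
purple1 [ 620.48783181 -187.85199256]
purple2 [ 445.27575267 -110.68142844]
grey [495.3495841  -60.58775088]
[array([663.94253357, 274.98484432]), array([708.26512129, 106.46681129]), array([507.76759052,  50.0376748 ]), array([465.15862947, 223.01049879])]
[[-0.963  0.269 -0.   ]
 [ 0.269  0.963 -0.001]
 [ 0.    -0.001 -1.   ]]
```

Emit:
arm_command([
  {"linear": [0, 0, 0], "turn": 0.137},
  {"linear": [0, 0, 0], "turn": 0.137},
  {"linear": [0, 0, 0], "turn": 0.137},
  {"linear": [0, 0, 0], "turn": 0.137},
  {"linear": [0, 0, 0], "turn": 0.137},
  {"linear": [0, 0, 0], "turn": 0.137},
  {"linear": [0, 0, 0], "turn": 0.137},
  {"linear": [0, 0, 0], "turn": 0.137},
], jaw=0.2)

```text
t: 0.9
ee_pos: [168.3, 601.6, 241.2]
orientation: [1.993, 2.428, -0.001]
ft_force: [-1.1, -0.4, -0.8]
width: 52.6
grasp_force: 0.0
```

```bash
cat > fit.py <<'E'
from h import *
from scipy.optimize import minimize
S=8
def box(x,y,yaw,h,z0,z1):
    c,s=np.cos(yaw),np.sin(yaw)
    return [(x+c*a*h-s*b*h,y+s*a*h+c*b*h,z) for z in(z0,z1) for a,b in((-1,-1),(1,-1),(1,1),(-1,1))]
def fit(d,mask,p0,h,z0,z1):
    ys,xs=np.nonzero(mask); x0,y0=xs.min()-4,ys.min()-4; w,hh=xs.max()-x0+5,ys.max()-y0+5
    m=mask[y0:y0+hh,x0:x0+w].astype(float)
    def cost(p):
        q=proj(d,box(p[0],p[1],p[2],h,z0,z1)); q=((q-[x0,y0]+.5)*S-.5)
        im=np.zeros((hh*S,w*S),np.uint8); cv2.fillConvexPoly(im,cv2.convexHull(np.round(q).astype(np.int32)),1)
        a=cv2.resize(im.astype(float),(w,hh),interpolation=cv2.INTER_AREA)
        return np.abs(a-m).sum()/m.sum()
    r=minimize(cost,p0,method='Nelder-Mead',options=dict(initial_simplex=np.array(p0)+np.array([[0,0,0],[5,0,0],[0,5,0],[0,0,.2]])))
    return r.x.round(2),round(r.fun,3)
def cmask(f,col,roi):
    b,g,r=[f[...,i].astype(int) for i in range(3)]
    m={'red':(r>60)&(r>2*g)&(r>2*b)&(abs(g-b)<40),'blue':(b>70)&(b>1.5*r),'yel':(r>100)&(b<.6*r)&(g>.5*r)}[col]
    k=np.zeros(m.shape,bool); k[roi[1]:roi[3],roi[0]:roi[2]]=1
    m=(m&k).astype(np.uint8)
    n,l,st,_=cv2.connectedComponentsWithStats(m); return l==1+np.argmax(st[1:,4])
E
python3 - <<'E'
from fit import *
for nm,roiP,roiB in(('top0',(320,240,375,290),(175,195,205,230)),('scene0',(165,185,225,245),(330,172,365,197))):
    d=load(nm);f=d['frame']
    m=cmask(f,'red',roiP);print(nm,'pin',m.sum(),fit(d,m,[530,-152,.2],10,36,76))
    m2=cmask(f,'blue',roiP)
    m2=cv2.morphologyEx((m2|m).astype(np.uint8),cv2.MORPH_CLOSE,np.ones((3,3)))
    print('rack',fit(d,cmask(f,'blue',roiP),[530,-152,.4],30,0,36))
    m=cmask(f,'yel',roiB);m=cv2.morphologyEx(m.astype(np.uint8),cv2.MORPH_CLOSE,np.ones((7,7)))
    print('bush',m.sum(),fit(d,m,[612,131,-.62],12,58.9,59))
print(ctrl.get_obs()['ee_pos'])
E
```

```text
top0 pin 114 (array([ 5.3134e+02, -1.5538e+02,  2.3000e-01]), np.float64(0.538))
rack (array([ 5.3081e+02, -1.5439e+02,  4.4000e-01]), np.float64(0.231))
bush 158 (array([612.62, 130.98,  -0.63]), np.float64(0.11))
scene0 pin 225 (array([ 5.3137e+02, -1.5442e+02, -1.5000e-01]), np.float64(0.21))
rack (array([ 5.3088e+02, -1.5386e+02,  4.4000e-01]), np.float64(0.264))
bush 105 (array([613.44, 129.76,  -0.63]), np.float64(0.113))
[168.27075481 601.57523173 241.20209075]
```

Emit:
arm_command([
  {"linear": [-0.02, 0.005, 0], "turn": 0},
  {"linear": [-0.042, 0.0105, 0], "turn": 0},
  {"linear": [-0.042, 0.0105, 0], "turn": 0},
  {"linear": [-0.042, 0.0105, 0], "turn": 0},
  {"linear": [-0.042, 0.0105, 0], "turn": 0},
  {"linear": [-0.042, 0.0105, 0], "turn": 0},
  {"linear": [-0.042, 0.0105, 0], "turn": 0},
  {"linear": [-0.042, 0.0105, 0], "turn": 0},
  {"linear": [-0.042, 0.0105, 0], "turn": 0},
  {"linear": [-0.042, 0.0105, 0], "turn": 0},
])

```text
t: 1.9
ee_pos: [346.0, 230.3, 241.6]
orientation: [1.986, 2.434, 0.0]
ft_force: [1.7, -0.3, 0.1]
width: 52.6
grasp_force: 0.0
```

Emit:
arm_command([
  {"linear": [-0.042, 0.0105, 0], "turn": 0},
  {"linear": [-0.042, 0.0105, 0], "turn": 0},
  {"linear": [-0.042, 0.0105, 0], "turn": 0},
  {"linear": [-0.042, 0.0105, 0], "turn": 0},
  {"linear": [-0.042, 0.0105, 0], "turn": 0},
  {"linear": [-0.042, 0.0105, 0], "turn": 0},
  {"linear": [-0.042, 0.0105, 0], "turn": 0},
  {"linear": [-0.042, 0.0105, 0.01], "turn": 0},
  {"linear": [-0.042, 0.0105, 0.03], "turn": 0},
  {"linear": [-0.037, 0.009, 0.03], "turn": 0},
])

```text
t: 2.9
ee_pos: [530.5, -154.0, 172.9]
orientation: [1.986, 2.432, 0.001]
ft_force: [-0.1, -0.0, 0.9]
width: 52.7
grasp_force: 0.0
```

Run:
```python
from fit import *
d=load('top0');f=d['frame']
print('toppin',fit(d,cmask(f,'red',(320,240,375,290)),[530,-152,.2],10,75.9,76))
s=load('scene0');f=s['frame']
m=cmask(f,'red',(165,185,225,245))
for y in(.2,.3,-.1):print(fit(s,m,[531,-154,y],10,36,76))
o=ctrl.get_obs();R=cv2.Rodrigues(o['orientation'])[0];print(o['ee_pos'],R.round(3).tolist())
P=np.array([531,-153,61]);print('tool delta',R.T@(P-o['ee_pos']))
```

```text
toppin (array([ 5.3056e+02, -1.5238e+02,  2.3000e-01]), np.float64(0.158))
(array([ 5.3036e+02, -1.5420e+02, -1.6000e-01]), np.float64(0.21))
(array([ 5.3135e+02, -1.5447e+02, -1.8000e-01]), np.float64(0.212))
(array([ 5.3083e+02, -1.5429e+02, -1.5000e-01]), np.float64(0.21))
[ 530.49082268 -154.02311301  172.86014664] [[-0.2, 0.98, 0.002], [0.98, 0.2, -0.001], [-0.001, 0.002, -1.0]]
tool delta [  1.01603628   0.49438862 111.86027748]
```

Emit:
arm_command([
  {"linear": [0.0005, 0, 0.02], "turn": 0},
  {"linear": [0, 0, 0.025], "turn": 0},
  {"linear": [0, 0, 0.025], "turn": 0},
  {"linear": [0, 0, 0.02], "turn": 0},
  {"linear": [0, 0, 0.012], "turn": 0},
  {"linear": [0, 0, 0.01], "turn": 0},
  {"linear": [0, 0, 0], "turn": 0},
])

```text
t: 3.6
ee_pos: [528.8, -151.2, 60.3]
orientation: [-1.985, -2.433, 0.001]
ft_force: [-1.3, -0.4, 0.1]
width: 52.3
grasp_force: 0.0
```

Emit:
arm_command([
  {"linear": [0, 0, 0], "turn": 0},
  {"linear": [0, 0, 0], "turn": 0},
  {"linear": [0, 0, 0], "turn": 0},
  {"linear": [0, 0, 0], "turn": 0},
  {"linear": [0, 0, 0], "turn": 0},
  {"linear": [0, 0, 0], "turn": 0},
], jaw=-1)

```text
t: 4.2
ee_pos: [529.6, -151.5, 61.7]
orientation: [1.986, 2.434, 0.0]
ft_force: [-0.6, 0.2, 4.7]
width: 19.9
grasp_force: 30.0
```

Emit:
arm_command([
  {"linear": [0, 0, -0.005], "turn": 0},
  {"linear": [0, 0, -0.015], "turn": 0},
  {"linear": [0, 0, -0.025], "turn": 0},
  {"linear": [0, 0, -0.025], "turn": 0},
  {"linear": [0, 0, -0.02], "turn": 0},
  {"linear": [0.02, 0.01, 0], "turn": 0},
  {"linear": [0.03, 0.016, 0], "turn": 0},
  {"linear": [0.035, 0.018, 0], "turn": 0},
  {"linear": [0.035, 0.018, 0], "turn": 0},
  {"linear": [0.035, 0.019, 0], "turn": 0},
])

```text
t: 5.2
ee_pos: [577.6, 18.1, 152.3]
orientation: [1.986, 2.434, 0.0]
ft_force: [0.1, -0.3, -0.3]
width: 19.5
grasp_force: 30.0
```

Emit:
arm_command([
  {"linear": [0.035, 0.019, 0], "turn": 0},
  {"linear": [0.03, 0.016, 0], "turn": 0},
  {"linear": [0.025, 0.014, 0], "turn": 0},
  {"linear": [0.015, 0.008, 0], "turn": 0},
  {"linear": [0, 0, 0.02], "turn": 0},
  {"linear": [0, 0, 0.01], "turn": 0},
  {"linear": [0, 0, 0], "turn": 0},
  {"linear": [0, 0, 0], "turn": 0},
  {"linear": [0, 0, 0], "turn": 0},
])

```text
t: 6.1
ee_pos: [612.7, 130.5, 121.9]
orientation: [1.987, 2.433, 0.001]
ft_force: [0.2, 0.4, -1.3]
width: 19.9
grasp_force: 30.0
```

Run:
```python
from fit import *
t=grab('top','top1'); s=grab('scene','scene1')
o=ctrl.get_obs();R=cv2.Rodrigues(o['orientation'])[0];print(o['ee_pos'],R.round(3).tolist(),o['ft_force'],o['width'])
p=proj(t,[[613,130.4,59]])[0];q=proj(s,[[613,130.4,59]])[0];print(p,q)
im=np.zeros((400,800,3),np.uint8)
for i,(f,(u,v)) in enumerate(((t['frame'],p),(s['frame'],q))):
    u,v=int(u),int(v)-15;print(u-40,v-40); im[:,400*i:400*i+400]=cv2.resize(f[v-40:v+40,u-40:u+40],(400,400),interpolation=cv2.INTER_CUBIC)
cv2.imwrite('pics/crop2.png',im)
```

```text
[612.7659827  130.63081248 121.9644298 ] [[-0.2, 0.98, 0.001], [0.98, 0.2, 0.0], [-0.0, 0.001, -1.0]] [ 0.99713949  0.08023314 -0.40664276] 19.625306077519717
[188.56630995 213.82336246] [347.76616372 185.19282909]
148 158
307 130
```

View pics/crop2.png

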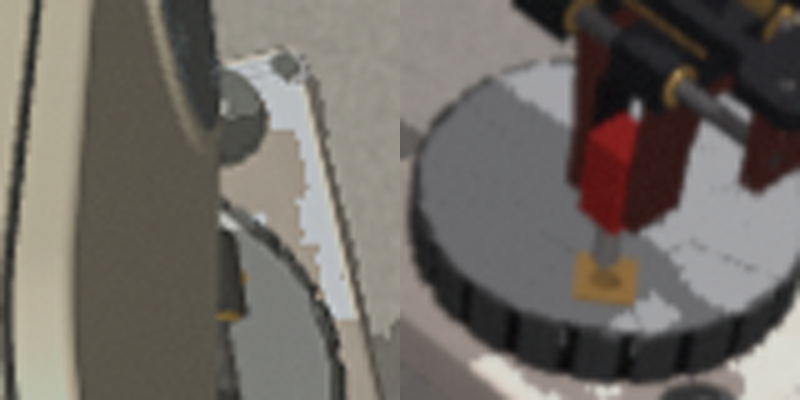

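Scene crop: the pin hangs with its shank tip at about (606,267), just over the bush, whose centre is about (604,279). In the top view the gripper hides the pin. I'll project the pin model at the TCP to compare.

Run:
```python
from fit import *
s=load('scene1'); f=s['frame']; T=np.array([612.77,130.63,121.96])
x0,y0,w,h=332,145,45,60
k=14
im=cv2.resize(f[y0:y0+42,x0:x0+52],None,fx=k,fy=k,interpolation=cv2.INTER_CUBIC)
def P(pts): return np.round((proj(s,pts)-[x0,y0]+.5)*k-.5).astype(int)
for p in P([[T[0],T[1],z] for z in(97,83,72.5,69)]): cv2.circle(im,tuple(map(int,p)),3,(0,255,0),-1)
for p in P(box(T[0],T[1],np.radians(11.5),10,97,137)): cv2.circle(im,tuple(map(int,p)),3,(255,255,0),-1)
for p in P([[T[0]-5,T[1],72.5],[T[0]+5,T[1],72.5],[T[0],T[1]-5,72.5],[T[0],T[1]+5,72.5]]): cv2.circle(im,tuple(map(int,p)),2,(255,0,255),-1)
for p in P(box(613,130.4,-.63,12,59,59.1)): cv2.circle(im,tuple(map(int,p)),3,(255,0,0),-1)
print(im.shape);cv2.imwrite('pics/crop3.png',im)
```

```text
(588, 728, 3)
```

View pics/crop3.png

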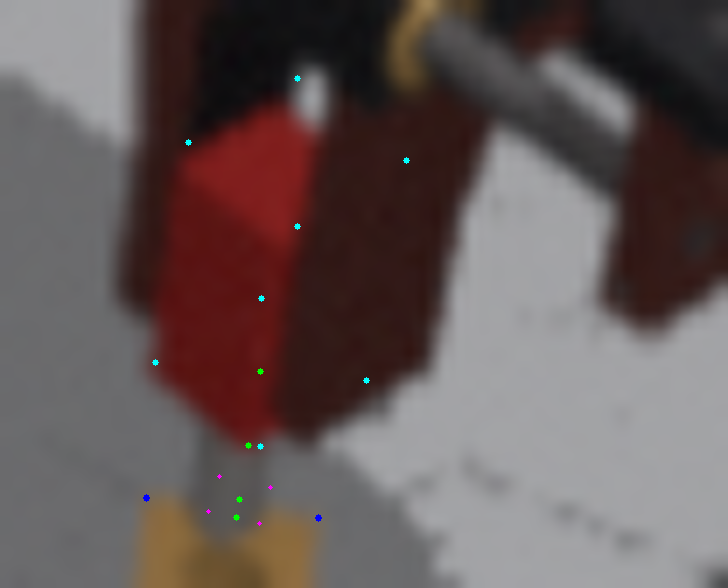

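Compared with the model at the TCP, the pin is about 1.5 mm off in −y and 1 mm low. That agrees with where it was grasped, so I'll correct and descend gently.

Emit:
arm_command([
  {"linear": [0.0013, 0.0002, 0.003], "turn": 0},
  {"linear": [0, 0, 0.003], "turn": 0},
  {"linear": [0, 0, 0.002], "turn": 0},
  {"linear": [0, 0, 0.002], "turn": 0},
  {"linear": [0, 0, 0.001], "turn": 0},
  {"linear": [0, 0, 0.001], "turn": 0},
  {"linear": [0, 0, 0], "turn": 0},
])

```text
t: 6.9
ee_pos: [612.2, 132.4, 109.0]
orientation: [-1.986, -2.434, 0.0]
ft_force: [-0.4, 1.0, -0.0]
width: 20.1
grasp_force: 30.0
```

Emit:
arm_command([
  {"linear": [0, 0, 0.001], "turn": 0},
  {"linear": [0, 0, 0.001], "turn": 0},
  {"linear": [0, 0, 0], "turn": 0},
])

```text
t: 7.2
ee_pos: [612.1, 132.5, 107.1]
orientation: [-1.986, -2.434, 0.0]
ft_force: [0.2, 1.8, -0.2]
width: 19.9
grasp_force: 30.0
```

Emit:
arm_command([
  {"linear": [0, 0, 0.001], "turn": 0},
  {"linear": [0, 0, 0.001], "turn": 0},
  {"linear": [0, 0, 0.001], "turn": 0},
  {"linear": [0, 0, 0.001], "turn": 0},
  {"linear": [0, 0, 0], "turn": 0},
])

```text
t: 7.7
ee_pos: [612.1, 132.5, 103.0]
orientation: [-1.986, -2.434, 0.0]
ft_force: [-1.5, 2.9, 0.4]
width: 19.6
grasp_force: 30.0
```

Emit:
arm_command([
  {"linear": [0, 0, 0.001], "turn": 0},
  {"linear": [0, 0, 0.001], "turn": 0},
  {"linear": [0, 0, 0], "turn": 0},
])

```text
t: 8.0
ee_pos: [612.2, 132.5, 101.1]
orientation: [-1.986, -2.434, -0.0]
ft_force: [-1.9, 4.0, 0.5]
width: 20.1
grasp_force: 30.0
```

Run:
```python
from fit import *
s=grab('scene','scene2'); f=s['frame']
o=ctrl.get_obs();print(o['ee_pos'],o['ft_force'],o['moment'])
m=cmask(f,'yel',(330,165,370,205)); m=cv2.morphologyEx(m.astype(np.uint8),cv2.MORPH_CLOSE,np.ones((5,5)))
u,v=proj(s,[[613,130,62]])[0].astype(int)
cv2.imwrite('pics/crop4.png',cv2.resize(f[v-35:v+25,u-40:u+40],(800,600),interpolation=cv2.INTER_CUBIC))
```

```text
[612.15202772 132.443877   101.07352138] [-1.79252334  4.59487547  0.12022265] [0.84384521 0.48601368 0.00896863]
```

View pics/crop4.png

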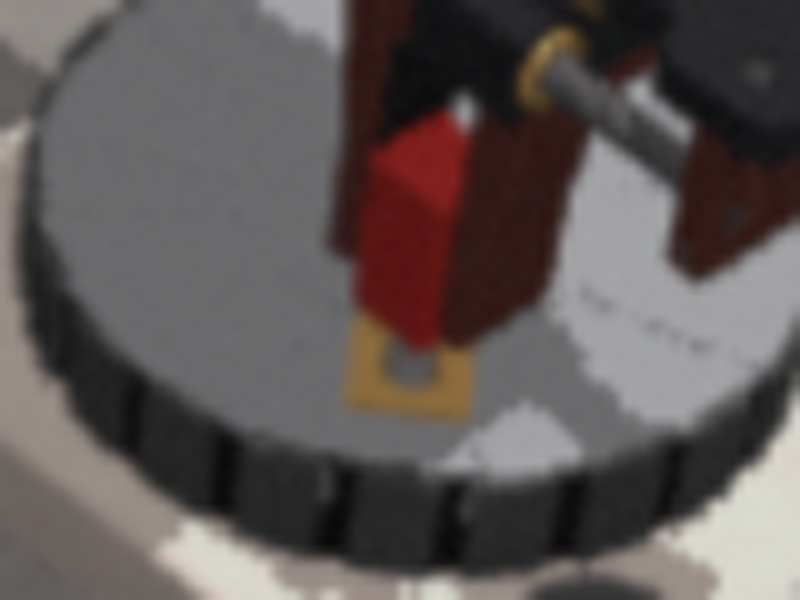

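The pin is in the bore: in the crop the shank enters the bush at about (410,375). The side force shows it touching the outer wall. I'll work out the arc rows about the axis.

```bash
cat > arc.py <<'E'
import numpy as np
def rows(cmd,C,th0,phis,r=50.0):
    X=np.array([-.2,.98]);Y=np.array([.98,.2]);p=np.array(cmd,float);out=[]
    for f in phis:
        q=np.array(C)+r*np.array([np.cos(th0+f),np.sin(th0+f)]);d=q-p
        a=np.round([d@X/1000,d@Y/1000],4); out.append(a.tolist()); p=p+(X*a[0]+Y*a[1])*1000
    print(out,'end cmd',p.round(2))
E
python3 -c "
from arc import *
rows((612.7,131.94),(571.47,162.2),-.625,[.0,.02,.05,.08,.11,.14,.17,.20,.23,.26])"
```

```text
[[0.0011, -0.0005], [0.0007, 0.0008], [0.0011, 0.001], [0.001, 0.0011], [0.0012, 0.001], [0.0011, 0.0009], [0.0012, 0.001], [0.0012, 0.0009], [0.0012, 0.0008], [0.0013, 0.0008]] end cmd [618.12 144.38]
```

Emit:
arm_command([
  {"linear": [0.0011, -0.0005, 0], "turn": 0},
  {"linear": [0.0007, 0.0008, 0], "turn": 0},
  {"linear": [0.0011, 0.001, 0], "turn": 0},
  {"linear": [0.001, 0.0011, 0], "turn": 0},
  {"linear": [0.0012, 0.001, 0], "turn": 0},
  {"linear": [0, 0, 0], "turn": 0},
])

```text
t: 8.65
ee_pos: [614.5, 137.9, 101.1]
orientation: [1.986, 2.434, -0.001]
ft_force: [-1.2, -2.8, -0.1]
width: 19.7
grasp_force: 30.0
```

Emit:
arm_command([
  {"linear": [0.0011, 0.0009, 0], "turn": 0},
  {"linear": [0.0012, 0.001, 0], "turn": 0},
  {"linear": [0.0012, 0.0009, 0], "turn": 0},
  {"linear": [0.0012, 0.0008, 0], "turn": 0},
  {"linear": [0.0013, 0.0008, 0], "turn": 0},
  {"linear": [0, 0, 0], "turn": 0},
])

```text
t: 9.25
ee_pos: [617.9, 145.0, 101.2]
orientation: [1.986, 2.434, 0.0]
ft_force: [-0.7, -3.9, -1.3]
width: 19.9
grasp_force: 30.0
```

```bash
python3 -c "
from arc import *
rows((618.12,144.38),(571.47,162.2),-.625,[.29,.32,.35,.38,.40,.42,.44,.46,.48,.5])
rows((621.47,162.2-6.25),(571.47,162.2),-.625,np.arange(.52,.91,.02))"
```

```text
[[0.0012, 0.0008], [0.0013, 0.0008], [0.0014, 0.0007], [0.0013, 0.0007], [0.0009, 0.0004], [0.0009, 0.0004], [0.0009, 0.0004], [0.001, 0.0003], [0.0009, 0.0004], [0.001, 0.0003]] end cmd [621.06 156.  ]
[[0.001, -0.0001], [0.001, 0.0003], [0.001, 0.0003], [0.0009, 0.0003], [0.001, 0.0002], [0.001, 0.0002], [0.001, 0.0002], [0.0009, 0.0002], [0.001, 0.0001], [0.001, 0.0002], [0.001, 0.0001], [0.001, 0.0001], [0.001, 0.0], [0.001, 0.0001], [0.001, 0.0], [0.001, 0.0001], [0.001, -0.0], [0.001, -0.0001], [0.001, -0.0], [0.001, -0.0001]] end cmd [619.57 175.77]
```

Emit:
arm_command([
  {"linear": [0.0012, 0.0008, 0], "turn": 0},
  {"linear": [0.0013, 0.0008, 0], "turn": 0},
  {"linear": [0.0014, 0.0007, 0], "turn": 0},
  {"linear": [0.0013, 0.0007, 0], "turn": 0},
  {"linear": [0.0009, 0.0004, 0], "turn": 0},
  {"linear": [0, 0, 0], "turn": 0},
  {"linear": [0, 0, 0], "turn": 0},
])

```text
t: 9.95
ee_pos: [619.9, 151.5, 101.3]
orientation: [1.986, 2.434, 0.0]
ft_force: [0.1, -4.4, -0.4]
width: 19.7
grasp_force: 30.0
```

Emit:
arm_command([
  {"linear": [0, 0, 0.0005], "turn": 0},
  {"linear": [0, 0, 0.0005], "turn": 0},
  {"linear": [0, 0, 0.0005], "turn": 0},
  {"linear": [0, 0, 0], "turn": 0},
])

```text
t: 10.35
ee_pos: [620.0, 151.5, 99.8]
orientation: [1.986, 2.434, 0.001]
ft_force: [-0.5, -3.9, 0.9]
width: 19.9
grasp_force: 30.0
```

Emit:
arm_command([
  {"linear": [0, 0, 0.0004], "turn": 0},
  {"linear": [0, 0, 0.0004], "turn": 0},
  {"linear": [0, 0, 0], "turn": 0},
])

```text
t: 10.65
ee_pos: [620.0, 151.4, 98.9]
orientation: [1.986, 2.434, 0.0]
ft_force: [0.6, -4.1, 0.8]
width: 19.9
grasp_force: 30.0
```

Emit:
arm_command([
  {"linear": [0, 0, 0.0004], "turn": 0},
  {"linear": [0, 0, 0.0004], "turn": 0},
  {"linear": [0, 0, 0], "turn": 0},
])

```text
t: 10.95
ee_pos: [620.0, 151.4, 98.6]
orientation: [1.986, 2.434, 0.001]
ft_force: [-0.8, -3.8, 5.1]
width: 19.8
grasp_force: 30.0
```

Emit:
arm_command([
  {"linear": [0.0009, 0.0004, 0.0002], "turn": 0},
  {"linear": [0.0009, 0.0004, 0], "turn": 0},
  {"linear": [0.001, 0.0003, 0], "turn": 0},
  {"linear": [0, 0, 0], "turn": 0},
])

```text
t: 11.35
ee_pos: [620.4, 153.9, 98.5]
orientation: [1.985, 2.434, -0.001]
ft_force: [-1.1, -7.7, 6.1]
width: 19.8
grasp_force: 30.0
```

Emit:
arm_command([
  {"linear": [0.0009, 0.0004, 0], "turn": 0},
  {"linear": [0.001, 0.0003, 0], "turn": 0},
  {"linear": [0.001, 0.0002, 0], "turn": 0},
  {"linear": [0, 0, 0], "turn": 0},
])

```text
t: 11.75
ee_pos: [620.9, 156.8, 98.5]
orientation: [1.985, 2.434, -0.001]
ft_force: [-1.1, -7.4, 6.9]
width: 19.9
grasp_force: 30.0
```

Emit:
arm_command([
  {"linear": [0.001, 0.0003, 0], "turn": 0},
  {"linear": [0.001, 0.0003, 0], "turn": 0},
  {"linear": [0.0009, 0.0003, 0], "turn": 0},
  {"linear": [0, 0, 0], "turn": 0},
])

```text
t: 12.15
ee_pos: [621.2, 159.8, 98.5]
orientation: [1.985, 2.434, -0.001]
ft_force: [-0.9, -7.9, 6.0]
width: 20.0
grasp_force: 30.0
```

Emit:
arm_command([
  {"linear": [0.001, 0.0002, 0], "turn": 0},
  {"linear": [0.001, 0.0002, 0], "turn": 0},
  {"linear": [0.001, 0.0002, 0], "turn": 0},
  {"linear": [0, 0, 0], "turn": 0},
])

```text
t: 12.55
ee_pos: [621.3, 162.8, 98.5]
orientation: [1.985, 2.433, -0.0]
ft_force: [0.2, -7.9, 5.6]
width: 19.7
grasp_force: 30.0
```

Emit:
arm_command([
  {"linear": [0.001, 0.0002, 0], "turn": 0},
  {"linear": [0.001, 0.0001, 0], "turn": 0},
  {"linear": [0.001, 0.0001, 0], "turn": 0},
  {"linear": [0, 0, 0], "turn": 0},
])

```text
t: 12.95
ee_pos: [621.2, 166.0, 98.4]
orientation: [1.985, 2.433, 0.0]
ft_force: [1.0, -6.8, 4.3]
width: 19.6
grasp_force: 30.0
```

Emit:
arm_command([
  {"linear": [0.001, 0.0001, 0], "turn": 0},
  {"linear": [0.001, 0.0001, 0], "turn": 0},
  {"linear": [0, 0, 0], "turn": 0},
])

```text
t: 13.25
ee_pos: [621.1, 168.3, 98.2]
orientation: [1.985, 2.433, 0.001]
ft_force: [1.6, -4.4, 2.2]
width: 19.9
grasp_force: 30.0
```

Emit:
arm_command([
  {"linear": [0.001, 0.0, 0], "turn": 0},
  {"linear": [0, 0, 0.0005], "turn": 0},
  {"linear": [0, 0, 0.0005], "turn": 0},
  {"linear": [0, 0, 0], "turn": 0},
])

```text
t: 13.65
ee_pos: [621.1, 169.4, 97.2]
orientation: [1.985, 2.433, 0.002]
ft_force: [2.1, -4.6, 1.7]
width: 20.1
grasp_force: 30.0
```

Emit:
arm_command([
  {"linear": [0.001, 0.0, 0.0003], "turn": 0},
  {"linear": [0.001, 0, 0.0005], "turn": 0},
  {"linear": [0, 0, 0.0005], "turn": 0},
  {"linear": [0, 0, 0.0005], "turn": 0},
  {"linear": [0, 0, 0], "turn": 0},
])

```text
t: 14.15
ee_pos: [620.8, 171.4, 95.4]
orientation: [1.985, 2.433, 0.002]
ft_force: [2.8, -5.2, 1.4]
width: 19.9
grasp_force: 30.0
```

Emit:
arm_command([
  {"linear": [0, 0.0002, 0.0005], "turn": 0},
  {"linear": [0, 0, 0.0005], "turn": 0},
  {"linear": [0, 0, 0.0005], "turn": 0},
  {"linear": [0, 0, 0.0005], "turn": 0},
  {"linear": [0, 0, 0], "turn": 0},
])

```text
t: 14.65
ee_pos: [620.8, 171.4, 93.3]
orientation: [1.985, 2.433, 0.002]
ft_force: [0.8, -4.5, 1.4]
width: 19.7
grasp_force: 30.0
```

Emit:
arm_command([
  {"linear": [0, 0, 0.0007], "turn": 0},
  {"linear": [0, 0, 0.0007], "turn": 0},
  {"linear": [0, 0, 0.0007], "turn": 0},
  {"linear": [0, 0, 0.0007], "turn": 0},
  {"linear": [0, 0, 0], "turn": 0},
])

```text
t: 15.15
ee_pos: [620.8, 171.4, 90.5]
orientation: [1.985, 2.433, 0.002]
ft_force: [2.0, -5.9, 0.9]
width: 20.0
grasp_force: 30.0
```

Emit:
arm_command([
  {"linear": [0, 0, 0.0007], "turn": 0},
  {"linear": [0, 0, 0.0007], "turn": 0},
  {"linear": [0, 0, 0.0007], "turn": 0},
  {"linear": [0, 0, 0.0007], "turn": 0},
  {"linear": [0, 0, 0], "turn": 0},
])

```text
t: 15.65
ee_pos: [620.9, 171.4, 87.7]
orientation: [1.985, 2.433, 0.002]
ft_force: [2.3, -5.5, 1.2]
width: 20.2
grasp_force: 30.0
```

Emit:
arm_command([
  {"linear": [0, 0, 0.0006], "turn": 0},
  {"linear": [0, 0, 0.0006], "turn": 0},
  {"linear": [0, 0, 0.0006], "turn": 0},
  {"linear": [0, 0, 0.0006], "turn": 0},
  {"linear": [0, 0, 0], "turn": 0},
])

```text
t: 16.15
ee_pos: [620.9, 171.4, 85.3]
orientation: [1.985, 2.433, 0.002]
ft_force: [2.3, -5.4, 1.8]
width: 19.9
grasp_force: 30.0
```

Emit:
arm_command([
  {"linear": [0, 0, 0.0004], "turn": 0},
  {"linear": [0, 0, 0.0003], "turn": 0},
  {"linear": [0, 0, 0], "turn": 0},
])

```text
t: 16.45
ee_pos: [620.8, 171.4, 84.7]
orientation: [1.985, 2.433, 0.002]
ft_force: [1.7, -6.1, 2.9]
width: 19.9
grasp_force: 30.0
```

Home depth is reached. Before releasing, I'll ease the wheel back so the pin leans on the lock hole's wall and nothing snaps.

Emit:
arm_command([
  {"linear": [-0.0003, 0, 0.0002], "turn": 0},
  {"linear": [-0.0003, 0, 0], "turn": 0},
  {"linear": [-0.0003, 0, 0], "turn": 0},
  {"linear": [0, 0, 0], "turn": 0},
])

```text
t: 16.85
ee_pos: [621.1, 170.6, 84.7]
orientation: [1.985, 2.433, 0.002]
ft_force: [1.7, -5.1, 5.3]
width: 19.8
grasp_force: 30.0
```

Emit:
arm_command([
  {"linear": [-0.0003, 0, 0], "turn": 0},
  {"linear": [-0.0003, 0, 0], "turn": 0},
  {"linear": [-0.0003, 0, 0], "turn": 0},
  {"linear": [0, 0, 0], "turn": 0},
])

```text
t: 17.25
ee_pos: [621.1, 170.3, 84.7]
orientation: [1.986, 2.433, 0.003]
ft_force: [1.9, -1.2, 6.1]
width: 20.1
grasp_force: 30.0
```

Emit:
arm_command([
  {"linear": [-0.0001, 0.0002, -0.0002], "turn": 0},
  {"linear": [0, 0, 0], "turn": 0},
  {"linear": [0, 0, 0], "turn": 0},
])

```text
t: 17.55
ee_pos: [621.1, 170.2, 84.7]
orientation: [1.986, 2.434, 0.002]
ft_force: [1.9, 0.4, 5.9]
width: 19.6
grasp_force: 30.0
```

Emit:
arm_command([
  {"linear": [0, 0, 0], "turn": 0},
  {"linear": [0, 0, 0], "turn": 0},
  {"linear": [0, 0, 0], "turn": 0},
  {"linear": [0, 0, 0], "turn": 0},
], jaw=-0.3)

```text
t: 17.95
ee_pos: [620.1, 169.6, 83.9]
orientation: [-1.986, -2.433, 0.002]
ft_force: [-0.3, 0.1, 0.9]
width: 30.5
grasp_force: 0.0
```

Run:
```python
from fit import *
s=grab('scene','scene3'); f=s['frame']
o=ctrl.get_obs();print(o['ee_pos'],o['ft_force'],o['width'])
u,v=proj(s,[[621,169,70]])[0].astype(int)
cv2.imwrite('pics/crop5.png',cv2.resize(f[v-35:v+25,u-40:u+40],(800,600),interpolation=cv2.INTER_CUBIC))
```

```text
[620.2283077  169.61451462  84.01563354] [ 0.42798766 -1.07908671 -0.13185783] 30.605099124335638
```

View pics/crop5.png

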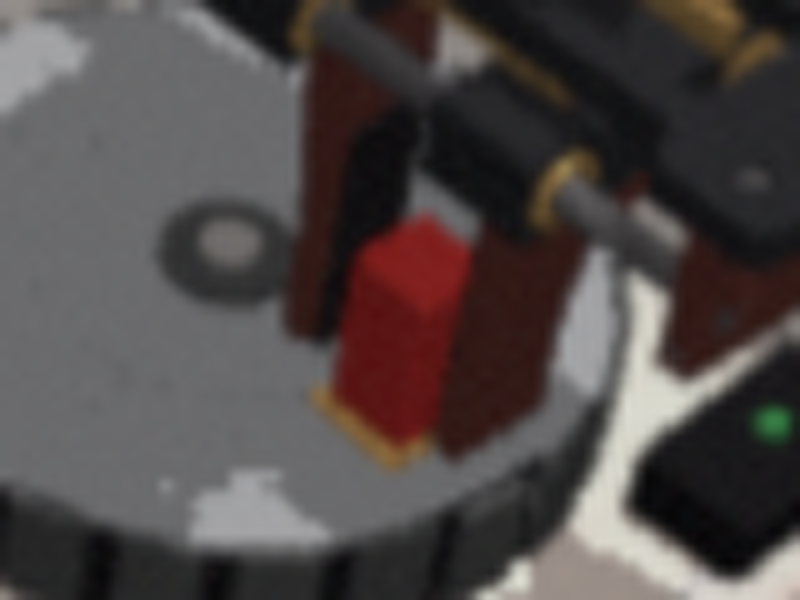

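The pin's head sits flush on the bush at about (400,440) in the crop, the wheel is holding, and the fingers are clear. I'll withdraw straight up.

Emit:
arm_command([
  {"linear": [0, 0, -0.005], "turn": 0},
  {"linear": [0, 0, -0.01], "turn": 0},
  {"linear": [0, 0, -0.015], "turn": 0},
  {"linear": [0, 0, -0.02], "turn": 0},
  {"linear": [0, 0, -0.025], "turn": 0},
  {"linear": [0, 0, -0.025], "turn": 0},
  {"linear": [0, 0, -0.02], "turn": 0},
  {"linear": [0, 0, 0], "turn": 0},
  {"linear": [0, 0, 0], "turn": 0},
])

```text
t: 18.9
ee_pos: [620.8, 169.7, 205.3]
orientation: [1.986, 2.433, 0.002]
ft_force: [-0.3, 0.4, -0.2]
width: 30.7
grasp_force: 0.0
```

Run:
```python
from fit import *
s=grab('scene','scene4'); f=s['frame']
o=ctrl.get_obs();print(o['ee_pos'],o['ft_force'],o['width'])
u,v=proj(s,[[621,169,70]])[0].astype(int)
m=cmask(f,'red',(u-30,v-40,u+30,v+30));print(m.sum(),fit(s,m,[621,169,.2],10,59,99))
cv2.imwrite('pics/crop6.png',cv2.resize(f[v-35:v+25,u-40:u+40],(800,600),interpolation=cv2.INTER_CUBIC))
```

```text
[620.19989421 169.5408592  204.17653641] [-0.34003015 -1.03681301 -1.18666633] 30.816541265295285
241 (array([6.2188e+02, 1.6735e+02, 6.1000e-01]), np.float64(0.176))
```

View pics/crop6.png

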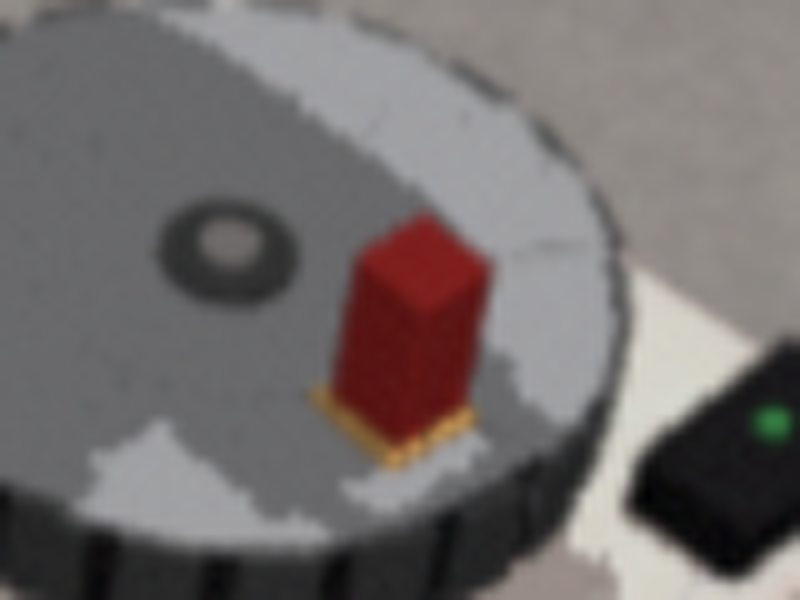

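The pin stands upright and flush on the bush at (400,420), the wheel has not moved since release, and the gripper is clear. Handing in.

```bash
python3 -c "
from workcell import ctrl
print(ctrl.close_job())"
```

```text
the job is handed in; nothing more can be done
None
```

The wheel is locked back at about 0.8 rad, held by the red pin with its head flush on the bush, and I handed the job in at about 19 s; no verdict came back.

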